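# Gauge the weight port of a putter head in the vise

### The arm

A 6-joint arm with a two-finger parallel gripper is mounted at the origin on the work surface. World frame = base frame: x ahead of the robot, y to its left, z up, the work surface at z = 0. Lengths are in mm, angles in degrees, forces in N, time in s.
With the tool pointing down it reaches from about 350 to 850 mm from the base axis. Payload 8.1 kg.
Tool frame: the origin (TCP) lies on the centre line of the jaws, within the pads' length; the fingertips stand 19 mm ahead of it and the grasp point (between the pads) is the TCP; z points along the fingers, y is the direction in which the jaws open and shut (so a half turn about z gives the same grasp; the last joint's range is limited). The gripper opens to 85 mm and grips with 20 to 120 N. Pads are 22 mm wide; open, the fingers measure 114 mm over their backs; the gripper's body (76 mm by 85 mm) begins 54 mm behind the grasp point. The pads swing forward as they close: fully open they stand 13 mm farther back than shut.
Start: joints at [-81.784, 7.471, 85.268, -0, 87.261, -4.893], TCP at [136.106, -584.364, 250.292] pointing down, gripper open.
Joint ranges: [-169.43, 169.43], [-51.17, 129.36], [1.28, 143.12], [-76.62, 256.62], [0, 156.53], [-152.29, 152.29]. Speed limits (degrees/s): [136.94, 136.94, 159.86, 180, 180, 180].

### API

Orientations are given as [roll, pitch, yaw] about the fixed x, y, z axes, in that order (R = Rz(yaw) Ry(pitch) Rx(roll)).
In Python, from bench import r, viewer gives the robot as it stands.
- The arm moves only by the tool carry_out, never from a script. Its argument "commands" is a list that holds one entry, the list of rows, each a list of 7 numbers: the finger opening in mm, from 0 to 85.4, then the shift along the tool's x, y, z in mm, then the turn, a rotation vector about the tool's x, y, z in degrees. A call has 1 to 5 rows; each row is the pose to reach, as a shift and turn from the pose commanded when the call began, along the tool's axes at that moment; what a row does not reach only later rows make up. A row lasts 1/8 s, in which the tool goes at most 62.5 mm and 10.7 degrees, less where a joint would pass 70% of its speed; a pose out of reach is approached as far as the arm can. A call with a gripper value outside its range is refused whole. The fingers move at their own pace and stop on an object; "grip_force" is the grip in N (left out, the last holds). Time passes only in rows, so rows that repeat a pose let the fingers close. It gives the time, the measured TCP pose, the force and the opening at its end, in the units of the state.
- r.sense(): the state, without advancing time (a new reading comes with each control period).
- viewer.snapshot(name): name is "side" or "top" or "wrist"; returns the picture (400x640x3 uint8, red, green, blue); there is no depth.
- viewer.calibration(name): a dict with "camera_matrix" (3x3 intrinsics, pixels), "rvec" (rotation vector, rad) and "tvec" (3), from world to camera coordinates, as OpenCV has them. Camera axes: x right, y down, z forward; pixel columns grow to the right and rows downward; lengths in mm; the calibration is good to about 2 mm. A picture is of the moment at which its call begins: read the wrist's pose just before it. calibration takes no time and is no camera call; for the wrist camera it gives the pose at the moment of the call.
- r.hand_in(): hands the job in, once; it reports no verdict.
The state is a dict: "time": time; "joint_pos": joint angles; "qd": joint speeds; "joint_efforts": joint torques, N m; "tool_pos": TCP position; "tcp_rot": TCP orientation; "ft_force": force on the tool from outside, world axes, zero at the start; "wrist_torque": the same for the moment, N m; "finger_gap": finger opening in mm.
Only numpy, scipy, OpenCV 4.12 (cv2) and the standard library are available. Lean on these libraries where they do the work, as an engineer would, in place of code of your own. Each camera call takes 0.05 s, during which the arm holds its last target. There are 200 camera calls.

### The job

Press the putter head down between the vise jaws until it sits fully home on its parallels, then stand the depth gauge across both jaw tops with its probe over the round weight port in the head. Push the probe down until it touches the floor of the port and only then press the gauge's lock lever fully down, leaving the gauge standing flat on the jaws with the probe still touching. Leave the two orange grips, the black ferrule seater and the brass slug standing where they are.

Things in the scene. Friction and masses are not known exactly. Their poses are not given: they have to be found in the camera images.
- jaw_top (a point): Centre of the open gap between the two jaws of the bench vise (fixed, never moves in an episode), at the height of the jaw tops, 70 mm above the bench. Its x axis runs across the jaws, y along them. Jaws are dark steel, each 40 mm thick (x 28 to 68 mm either side of the centre) and 110 mm long; the gap is 56 mm wide. A screw and tommy bar stick out to x = +92 mm, 36 mm above the bench.
- putter (a joint): How far the putter head has been pressed down, in m: starts between 0 and 0.006, fully home on the parallels at 0.014 (a hard stop). It slides stiffly, straight down only, and moves at about 5 N of push; it stays where it is left.
- port_floor (a point): Centre of the flat floor of the round weight port in the putter head; moves with the head. The head is a chrome-steel blade lying sole up in the vise gap, rounded ends, 52 mm wide (x), 146 mm long along the jaws (y) and 24 mm thick, with a thin bent neck at its +y end. The port is a 36 mm round pocket, 9 mm deep, in the middle of its upper face; so the head's upper face is 9 mm above this point. Fully home, this point is 17 to 33 mm below the jaw tops (differs each time).
- gauge_grip (a point): Point in the grip post of the loose depth gauge, about half-way up, 45 mm above the foot's underside. The gauge (about 0.55 kg) starts standing on the bench. Axes: z up, x along the foot towards the probe and the lever. The black grip post is 28 mm (x) by 24 mm (y), from 10 to 75 mm above the underside; the probe axis is 60 mm from this point in +x.
- gauge_foot (a point): Centre of the flat underside of the gauge's aluminium foot (150 mm along x, 32 mm along y, 10 mm thick), right under the probe axis. On the foot: grip post centred at x = -60 mm, probe guide (26 mm square, top 40 mm up) at x = 0, lock lever at x = +20 mm and beyond. The gauge may stand on the jaws either way round.
- probe_tip (a point): Lower end of the probe, an 8 mm steel rod, on the gauge's z axis; starts up to 4 mm above the foot's underside. Touches when it meets port_floor.
- knob_top (a point): Centre of the top of the probe's round push knob (28 mm across, 10 mm thick), 91 mm above the probe tip.
- probe (a joint): How far the probe is pushed down, m: 0 up (tip 4 mm above the foot's underside, knob top 95 mm above it) to 0.045. Starts between 0 and 0.003. Slides at about 3.5 N and stays where it is left.
- lever_end (a point): Outer end of the gauge's lock lever, a flat bar 60 mm long, 14 mm wide, 7 mm thick on the foot's +x side. Its pivot is at x = 20 mm, 36 mm above the foot's underside; it points outward in +x, tilted up when unlocked and level when locked.
- lock_lever (a joint): Lock lever angle, rad: 0 = unlocked, tilted 0.6 rad above level; 0.6 = locked, level (hard stop). Starts between 0 and 0.12. Pressed down from above it turns with about 0.1 N m and stays where it is left.
- grip_a_mid (a point): Centre of an orange rubber training grip: upright tapered tube 150 mm tall, 41 mm across at its foot, loose over an upright ash peg of the fixed peg rail. The peg's top is 200 mm and the grip's top 170 mm above the bench. The rail is a wooden bar 200 by 62 by 20 mm with its long side pointing through the two grips, and stands between the vise and the gauge.
- grip_b_mid (a point): Centre of the second, same orange grip, on the rail's other peg, 104 mm from the first.
- seater_mid (a point): Centre of the matte black steel ferrule seater, a loose upright spool 44 mm across and 95 mm tall, standing on the bench.
- slug_mid (a point): Centre of the brass swing-weight slug, a loose upright cylinder 34 mm across and 65 mm tall, standing on the bench.
Mind the look-alikes: they are no part of the job. Of the things that look like the part that bears jaw_top, the smaller one is meant.

How it is judged:
By the outcome, as a careful person would: the job done as asked, in the order asked, and still so for the second after the job is handed in, with the robot touching nothing.
It also fails if it takes over 72 s, if anything falls off the work surface, if the arm or the gripper's body presses on something with over 40 N, if the wrist force passes 120 N, or if a joint passes its speed limit or range.

## Working session

There is one attempt and no reset: what is moved stays moved. The work goes in short steps, Python scripts to look and compute and a tool call to move; the robot and the scene stay as the last step left them, time stands still between calls to the robot, and variables do not carry over. Pictures are saved under pics/ and viewed, about 8 in all and at most 12, crops included, and the job is handed in when it is done.

Besides the shell and the picture viewer there is one more tool, called after "Call:" in YAML: its name, and indented under it one key for each argument. carry_out: Moves the arm, as the interface text tells. Its arguments: {"type":"object","properties":{"commands":{"type":"array","items":{"type":"array","items":{"type":"array","items":{"type":"number"}}}},"grip_force":{"type":"number"}},"required":["commands"]}

```bash
ls; mkdir -p pics
cat > h.py <<'E'
import numpy as np, cv2
from bench import r, viewer
def cal(n):
    c=viewer.calibration(n); K=np.array(c["camera_matrix"],float); R=cv2.Rodrigues(np.array(c["rvec"],float))[0]; t=np.array(c["tvec"],float).ravel()
    return K,R,t
def ray(n,uv,z,c=None):
    "pixel -> world point at height z"
    K,R,t=c or cal(n); d=R.T@np.linalg.inv(K)@np.array([uv[0],uv[1],1.]); o=-R.T@t
    return o+d*(z-o[2])/d[2]
def proj(n,p,c=None):
    K,R,t=c or cal(n); q=K@(R@np.array(p,float)+t); return q[:2]/q[2]
def save(n,f,crop=None,s=1):
    im=viewer.snapshot(n)[:,:,::-1]
    if crop: a,b,c,d=crop; im=im[b:d,a:c]
    cv2.imwrite("pics/"+f,cv2.resize(im,None,fx=s,fy=s,interpolation=cv2.INTER_CUBIC))
E
python3 - <<'E'
from h import *
print(r.sense())
for n in("top","side"):
    save(n,n+"0.png",None,1.25); K,R,t=cal(n); print(n,K.round(1).tolist(),(-R.T@t).round(0),R.round(2).tolist())
E
```

```text
pics
{'time': 0.0, 'joint_pos': array([-8.17858218e+01,  7.51682373e+00,  8.53312606e+01, -2.35081415e-04,
        8.72599832e+01, -4.89297091e+00]), 'qd': array([-0.01551336, -0.05839523,  0.01774246,  0.04280088,  0.08958861,
        0.03357837]), 'joint_efforts': array([ 3.36097488e-03, -5.69401109e+01, -5.00541508e+01, -4.45849003e-05,
        1.51194725e-02,  7.85871975e-06]), 'tool_pos': array([ 136.01018525, -583.84552327,  249.20751185]), 'tcp_rot': array([-1.79892306e+02, -8.98364671e-03,  1.31071521e+01]), 'ft_force': array([-0.80226946,  0.24733693, -0.17457728]), 'wrist_torque': array([-0.00944175, -0.01787873, -0.01816168]), 'finger_gap': 85.34809305129413}
top [[369.1, 0.0, 320.7], [0.0, 369.1, 206.7], [0.0, 0.0, 1.0]] [405.  -3. 900.] [[0.07, -1.0, 0.0], [-0.97, -0.07, -0.22], [0.22, 0.01, -0.98]]
side [[380.6, 0.0, 324.5], [0.0, 380.6, 193.0], [0.0, 0.0, 1.0]] [232. 668. 706.] [[-0.91, -0.42, -0.02], [-0.24, 0.56, -0.79], [0.35, -0.71, -0.61]]
```

View pics/top0.png

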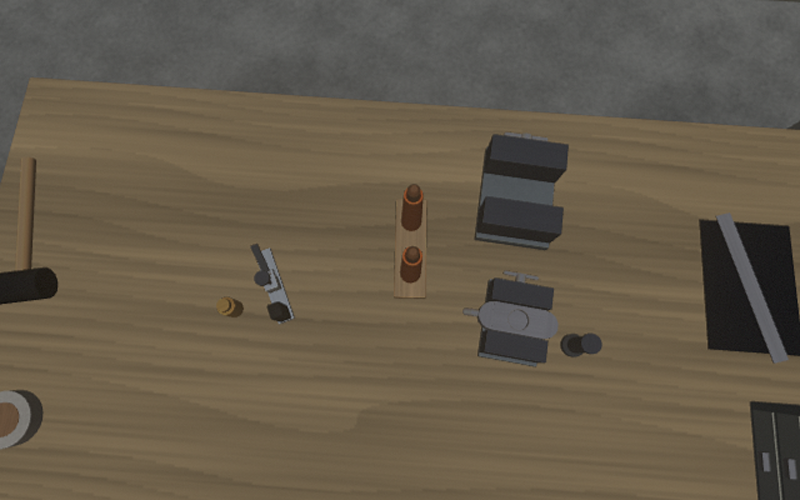

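View pics/side0.png

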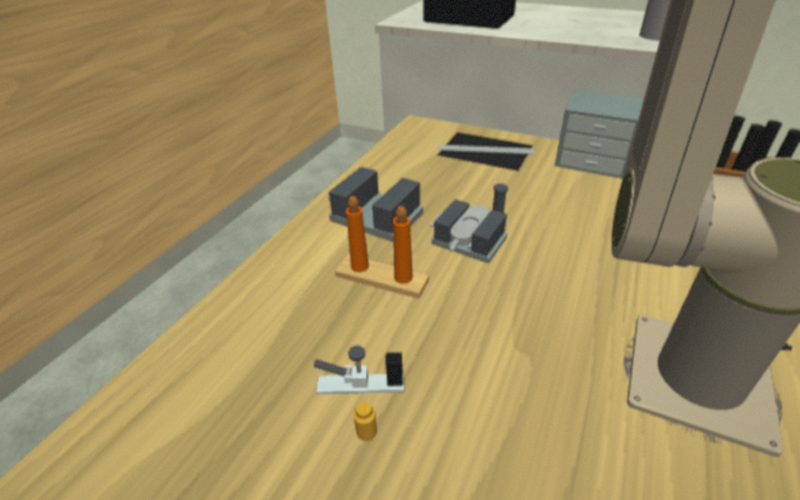

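Top picture (800 px scale): there are two vises. One is large and empty at (520,190), beyond the grips. The smaller one at (515,320) holds the chrome head and is the one meant. The gauge is at (270,290), the slug at (230,307), the seater at (580,344) and the grips at (412,205) and (411,265). I'll confirm this with an enlarged crop.

Run:
```python
from h import *
im=viewer.snapshot("top")[:,:,::-1]; im2=viewer.snapshot("top")[:,:,::-1]
im=((im.astype(float)+im2)/2); im=np.clip(im*1.6,0,255).astype(np.uint8)
a=cv2.resize(im[210:300,365:485],None,fx=5,fy=5,interpolation=cv2.INTER_CUBIC) 
b=cv2.resize(im[185:275,170:240],None,fx=5,fy=5,interpolation=cv2.INTER_CUBIC)
# left panel vise cropped to x 370..458
cv2.imwrite("pics/c1.png",np.hstack([a[:,:450],b]))
f=lambda u,v,z:ray("top",(u/1.25,v/1.25),z).round(0)
for k,u,v,z in [("jawgap",517,320,70),("foot-end1",268,250,10),("slug",228,304,65),("seat",592,344,95),("pegA",413,188,200),("pegB",412,251,200)]: print(k,f(u,v,z))
```

```text
jawgap [ 492. -207.   70.]
foot-end1 [600. 273.  10.]
slug [483. 315.  65.]
seat [ 458. -330.   95.]
pegA [677.  -4. 200.]
pegB [573. -10. 200.]
```

View pics/c1.png

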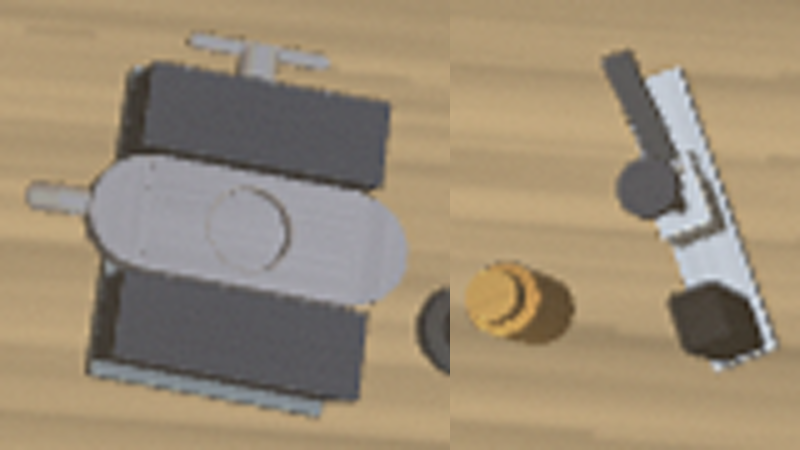

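The crop confirms it. The small vise holds the head with its round port at (248,229) and the screw at the top; the neck is on the left, so that side is +y. The gauge is at right: post (715,320), knob (648,188), lever end (618,58). Now the coordinates.

Run:
```python
from h import *
c=cal("top")
V=lambda u,v,z:ray("top",(365+(u+.5)/5-.5,210+(v+.5)/5-.5),z,c)
G=lambda u,v,z:ray("top",(170+(u-450+.5)/5-.5,185+(v+.5)/5-.5),z,c)
P=[V(*p,70) for p in [(150,62),(390,102),(357,402),(112,358)]]
print("jaws",[p.round(0)[:2] for p in P],"cen",np.mean(P,0).round(1),"len",np.linalg.norm(P[0]-P[1]),np.linalg.norm(P[2]-P[3]),"wid",np.linalg.norm(P[0]-P[3]),np.linalg.norm(P[1]-P[2]))
for a,b in((0,1),(3,2)): d=P[a]-P[b]; print("y-axis dir",np.degrees(np.arctan2(d[1],d[0])))
for a,b in((3,0),(2,1)): d=P[a]-P[b]; d=-d; print("x-axis dir",np.degrees(np.arctan2(d[1],d[0])))
for z in(60,50): print("port",V(248,229,z).round(1))
F=[G(*p,10) for p in [(650,78),(682,68),(775,345),(718,368)]]
print("foot",[p.round(0)[:2] for p in F],np.mean(F,0).round(1)); d=F[1]-F[2]; print(np.linalg.norm(d),np.degrees(np.arctan2(d[1],d[0])),np.linalg.norm(F[2]-F[3]))
print("knob",G(648,188,93),"lev",G(618,58,68))
```

```text
jaws [array([ 566., -162.]), array([ 556., -272.]), array([ 421., -258.]), array([ 432., -150.])] cen [ 493.8 -210.4   70. ] len 109.91755469170968 108.52146009364257 wid 134.4093556142456 135.19026527625584
y-axis dir 84.58650594535554
y-axis dir 84.17814167168555
x-axis dir -5.422299598695351
x-axis dir -6.015115016489919
port [ 494.4 -210.9   60. ]
port [ 495.5 -213.4   50. ]
foot [array([598., 285.]), array([605., 270.]), array([472., 207.]), array([459., 233.])] [533.7 248.6  10. ]
146.75535477125 25.395795726850977 28.876467989618654
knob [530.63350297 252.04258405  93.        ] lev [594.26096662 282.30997903  68.        ]
```

```bash
cat >> h.py <<'E'
from scipy.spatial.transform import Rotation as Ro
def plan(p,yaw,q=True):
    "shift (tool axes now) and turn to bring the measured TCP to p, pointing down with yaw"
    s=r.sense(); A=Ro.from_euler("xyz",s["tcp_rot"],degrees=True); B=Ro.from_euler("xyz",[180,0,yaw],degrees=True)
    print("t",round(s["time"],2),"pos",s["tool_pos"].round(1),"rot",s["tcp_rot"].round(2),"F",s["ft_force"].round(1),"gap",round(s["finger_gap"],1))
    print("shift",A.inv().apply(np.array(p)-s["tool_pos"]).round(1),"turn",np.degrees((A.inv()*B).as_rotvec()).round(1))
E
python3 -c "
from h import *
plan([494,-210.5,230],-5.6)"
```

```text
t 0.2 pos [ 136.  -584.   249.6] rot [-179.93   -0.     13.11] F [-0.2 -0.2  0.1] gap 85.6
shift [ 433.3 -282.6   20. ] turn [-0.1  0.  18.7]
```

Call:
carry_out:
  commands:
    - [[60,40,-26,0,0,0,4],[60,88,-57,0,0,0,8],[60,136,-88,0,0,0,12],[60,184,-120,0,0,0,16],[60,232,-151,0,0,0,18.7]]

```text
time: 0.82
tool_pos: [328.7, -383.1, 250.2]
tcp_rot: [180.0, -0.0, -5.7]
ft_force: [-0.2, -0.4, 0.1]
finger_gap: 59.7
```

```bash
python3 -c "
from h import *
plan([494,-210.5,230],-5.6)"
```

```text
t 0.82 pos [ 328.7 -383.1  250.2] rot [ 1.80e+02 -1.00e-02 -5.72e+00] F [-0.2 -0.4  0.1] gap 59.7
shift [ 147.2 -188.2   20.2] turn [ 0.  -0.  -0.1]
```

Call:
carry_out:
  commands:
    - [[60,36,-47,5,0,0,0],[60,72,-94,10,0,0,0],[60,110,-141,15,0,0,0],[60,147,-188,20,0,0,0],[60,147,-188,20,0,0,0]]

```text
time: 1.45
tool_pos: [494.3, -208.2, 229.5]
tcp_rot: [-179.9, 0.0, -5.3]
ft_force: [-0.2, -0.9, 0.7]
finger_gap: 60.3
```

```bash
python3 -c "
from h import *
plan([494,-210.5,230],-5.6); c=cal('wrist'); print(c[0].round(0).tolist(),(-c[1].T@c[2]).round(1),c[1].round(2).tolist()); im=viewer.snapshot('wrist')[:,:,::-1]
np.save('w1.npy',np.array([0])); import pickle; pickle.dump(c,open('w1.pkl','wb')); cv2.imwrite('pics/w1.png',cv2.resize(im,None,fx=1.25,fy=1.25))"
```

```text
t 1.45 pos [ 494.3 -208.2  229.5] rot [-1.7991e+02  4.0000e-02 -5.2800e+00] F [-0.2 -0.9  0.7] gap 60.3
shift [-0.1  2.3 -0.5] turn [-0.1  0.   0.3]
[[330.0, 0.0, 323.0], [0.0, 330.0, 202.0], [0.0, 0.0, 1.0]] [ 560.9 -214.6  353.5] [[-0.09, -1.0, -0.0], [-0.96, 0.09, 0.26], [-0.26, 0.02, -0.96]]
```

View pics/w1.png

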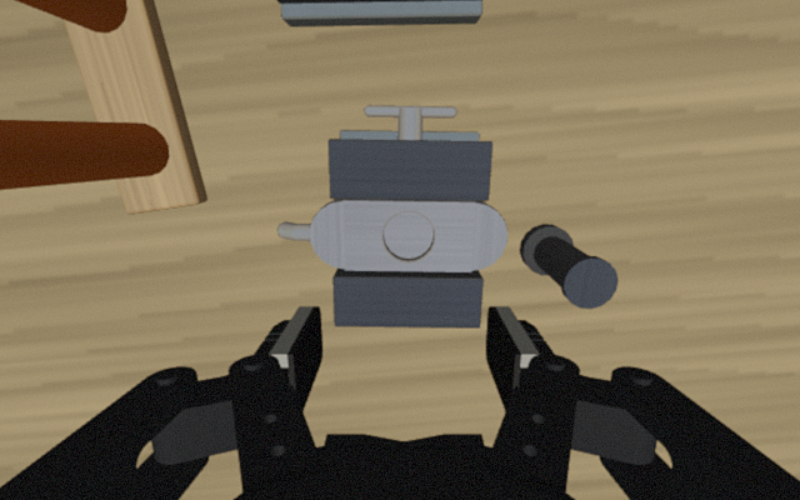

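Wrist view: jaw outer corners at (329,140), (492,142), (480,326), (335,326); port centre at (408,235); seater at right (590,282).

Run:
```python
from h import *
import pickle; c=pickle.load(open('w1.pkl','rb'))
V=lambda u,v,z:ray("",((u+.5)/1.25-.5,(v+.5)/1.25-.5),z,c)
P=[V(*p,70) for p in [(329,140),(492,142),(480.5,326),(335,326)]]
n=np.linalg.norm
print([p.round(0)[:2] for p in P],np.mean(P,0).round(1),n(P[0]-P[1]),n(P[2]-P[3]),n(P[0]-P[3]),n(P[1]-P[2]))
for a,b in((0,1),(3,2)): d=P[a]-P[b]; print(np.degrees(np.arctan2(d[1],d[0]))-90)
for a,b in((0,3),(1,2)): d=P[a]-P[b]; print(np.degrees(np.arctan2(d[1],d[0])))
for z in (60,50): print("port",V(408,234,z).round(1))
print("seater top",V(590,282,95).round(0))
plan([494,-211,130],-5.6)
```

```text
[array([ 566., -165.]), array([ 555., -273.]), array([ 422., -259.]), array([ 432., -151.])] [ 493.6 -212.1   70. ] 108.24628284263045 109.04079018962926 134.45980952519037 133.16434757265137
-5.961626287793479
-5.2807091950726175
-6.102501260622895
-5.765336646566256
port [ 495.1 -211.6   60. ]
port [ 492.9 -211.5   50. ]
seater top [ 459. -329.   95.]
t 1.5 pos [ 493.2 -210.   229.7] rot [-1.7997e+02  6.0000e-02 -5.3700e+00] F [ 0.3 -0.7  0.1] gap 59.7
shift [ 1.   0.9 99.7] turn [-0.   0.1  0.2]
```

Call:
carry_out:
  commands:
    - [[60,0,1,40,0,0,0.2],[60,0,1,80,0,0,0.2],[60,0,1,115,0,0,0.2],[60,0,1,127,0,0,0.2],[60,0,1,132,0,0,0.2]]

```text
time: 2.12
tool_pos: [492.0, -213.6, 98.4]
tcp_rot: [180.0, 0.0, -5.9]
ft_force: [-0.1, -0.9, 0.3]
finger_gap: 59.9
```

Call:
carry_out:
  commands:
    - [[60,1,-1,3,0,0,0],[60,1,-1,6,0,0,0],[60,1,-1,9,0,0,0],[60,1,-1,12,0,0,0],[60,1,-1,14,0,0,0]]

```text
time: 2.75
tool_pos: [493.4, -211.9, 84.1]
tcp_rot: [-180.0, 0.0, -5.8]
ft_force: [-0.0, 0.8, -0.4]
finger_gap: 60.3
```

Call:
carry_out:
  commands:
    - [[60,0,0,2,0,0,0],[60,0,0,4,0,0,0],[60,0,0,6,0,0,0],[60,0,0,8,0,0,0],[60,0,0,10,0,0,0]]

```text
time: 3.38
tool_pos: [493.4, -212.0, 74.4]
tcp_rot: [-180.0, 0.0, -5.8]
ft_force: [-1.9, 1.3, 5.9]
finger_gap: 60.2
```

Contact and sliding (about 6 N).

Call:
carry_out:
  commands:
    - [[60,0,0,2,0,0,0],[60,0,0,4,0,0,0],[60,0,0,5,0,0,0],[60,0,0,6,0,0,0],[60,0,0,6,0,0,0]]

```text
time: 4.0
tool_pos: [493.4, -212.0, 68.2]
tcp_rot: [180.0, -0.0, -5.8]
ft_force: [-1.1, 0.7, 3.1]
finger_gap: 59.8
```

Call:
carry_out:
  commands:
    - [[60,0,0,1,0,0,0],[60,0,0,2,0,0,0],[60,0,0,3,0,0,0],[60,0,0,4,0,0,0],[60,0,0,4,0,0,0]]

```text
time: 4.62
tool_pos: [493.5, -212.0, 64.2]
tcp_rot: [-180.0, -0.0, -5.8]
ft_force: [-1.9, 1.0, 3.5]
finger_gap: 60.3
```

Call:
carry_out:
  commands:
    - [[60,0,0,1,0,0,0],[60,0,0,2,0,0,0],[60,0,0,3,0,0,0],[60,0,0,4,0,0,0],[60,0,0,4,0,0,0]]

```text
time: 5.25
tool_pos: [493.6, -212.1, 64.0]
tcp_rot: [180.0, 0.0, -5.8]
ft_force: [-20.4, 8.9, 41.1]
finger_gap: 60.0
```

Hard stop reached: 41 N with no further travel. Retreat upward and look over the gauge.

Call:
carry_out:
  commands:
    - [[60,0,0,-20,0,0,0],[60,0,0,-75,0,0,0],[60,0,0,-135,0,0,0],[60,0,-45,-190,0,0,0],[60,0,-100,-200,0,0,0]]

```text
time: 5.88
tool_pos: [505.1, -113.3, 264.2]
tcp_rot: [179.9, -0.4, -6.0]
ft_force: [1.0, 0.4, -0.2]
finger_gap: 59.7
```

```bash
python3 -c "
from h import *
plan([460,200,260],25)"
```

```text
t 5.88 pos [ 505.1 -113.3  264.2] rot [179.91  -0.37  -5.97] F [ 1.   0.4 -0.2] gap 59.7
shift [ -77.5 -306.9    3.2] turn [  0.2  -0.3 -31. ]
```

Call:
carry_out:
  commands:
    - [[60,-16,-55,0,0,0,-6],[60,-32,-115,0,0,0,-12],[60,-48,-175,0,0,0,-19],[60,-64,-235,0,0,0,-25],[60,-77,-290,3,0,0,-31]]

```text
time: 6.5
tool_pos: [455.7, 185.8, 257.2]
tcp_rot: [180.0, -0.1, 25.4]
ft_force: [0.6, 0.6, 0.1]
finger_gap: 60.0
```

Call:
carry_out:
  commands:
    - [[70,5,-10,0,0,0,0],[70,7,-14,0,0,0,0],[70,7,-14,0,0,0,0]]

```text
time: 6.88
tool_pos: [456.9, 198.3, 257.1]
tcp_rot: [180.0, 0.0, 25.1]
ft_force: [-0.5, -0.6, 0.6]
finger_gap: 70.0
```

```bash
python3 -c "
from h import *
plan([478,225,150],25); c=cal('wrist'); im=viewer.snapshot('wrist')[:,:,::-1]
import pickle; pickle.dump(c,open('w2.pkl','wb')); cv2.imwrite('pics/w2.png',cv2.resize(im,None,fx=1.25,fy=1.25))"
```

```text
t 6.88 pos [456.9 198.3 257.1] rot [1.7998e+02 2.0000e-02 2.5120e+01] F [-0.5 -0.6  0.6] gap 70.0
shift [ 30.5 -15.2 107. ] turn [0.  0.  0.1]
```

View pics/w2.png

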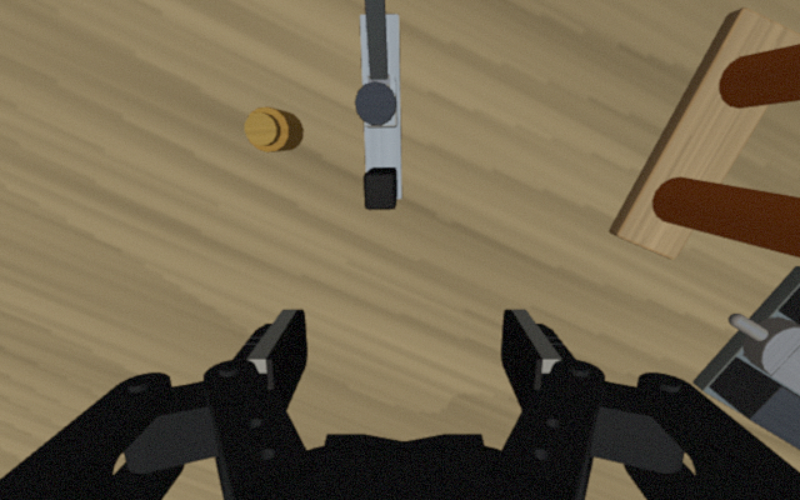

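Wrist view 2: knob (376,104), post (381,188), foot right edge (399,15)–(402,198), left front corner (361,14), slug (268,130) at left.

Run:
```python
from h import *
import pickle; c=pickle.load(open('w2.pkl','rb'))
V=lambda u,v,z:ray("",((u+.5)/1.25-.5,(v+.5)/1.25-.5),z,c)
print("knob",V(376,104,93).round(1))
A,B,C=V(399,15,10),V(402,198,10),V(360.5,14,10)
d=A-B; print("len",np.linalg.norm(d),"yaw",np.degrees(np.arctan2(d[1],d[0])),"w",np.linalg.norm(A-C))
e=d/np.linalg.norm(d); nrm=np.array([-e[1],e[0],0]); print("foot c (from far end)",((A+C)/2-75*e).round(1))
print("post top corners",[V(u,v,75).round(0)[:2] for u,v in[(364,208),(397,208)]],"nearmid+14e",(V(380.5,208.5,75)+14*e).round(1))
print("slug",V(265,130,65).round(0))
for y in (25,23.5): print(y,[ (np.array(V(376,104,93))[:2]-60*np.array([np.cos(np.radians(y)),np.sin(np.radians(y))])).round(1)])
```

```text
knob [530.9 252.5  93. ]
len 147.66241089359528 yaw 25.98275607498589 w 31.035296754185623
foot c (from far end) [530.8 252.1  10. ]
post top corners [array([461., 232.]), array([471., 210.])] nearmid+14e [478.4 227.1  75. ]
slug [481. 321.  65.]
25 [array([476.5, 227.1])]
23.5 [array([475.8, 228.5])]
```

```bash
python3 -c "
from h import *
plan([477,226.5,48],25.6)"
```

```text
t 6.92 pos [456.9 198.1 257.1] rot [1.7998e+02 1.0000e-02 2.5090e+01] F [-0.3 -0.5  0. ] gap 69.9
shift [ 30.3 -17.3 209.1] turn [ 0.   0.  -0.5]
```

Call:
carry_out:
  commands:
    - [[70,30,-17,30,0,0,-0.5],[70,30,-17,85,0,0,-0.5],[70,30,-17,140,0,0,-0.5],[70,30,-17,180,0,0,-0.5],[70,30,-17,190,0,0,-0.5]]

```text
time: 7.55
tool_pos: [474.6, 225.3, 64.2]
tcp_rot: [-180.0, 0.3, 25.6]
ft_force: [0.3, -0.2, -0.6]
finger_gap: 70.0
```

```bash
python3 -c "
from h import *
plan([477,226.5,48],25.6)"
```

```text
t 7.55 pos [474.6 225.3  64.2] rot [-179.98    0.33   25.58] F [ 0.3 -0.2 -0.6] gap 70.0
shift [ 2.8 -0.  16.2] turn [-0.   0.3 -0. ]
```

Call:
carry_out:
  commands:
    - [[70,1,0,8,0,0,0],[70,1,0,17,0,0,0],[40,1,0,17,0,0,0],[15,1,0,17,0,0,0],[15,1,0,17,0,0,0]]
  grip_force: 60

```text
time: 8.18
tool_pos: [477.9, 228.2, 51.2]
tcp_rot: [180.0, -0.1, 25.7]
ft_force: [0.2, -0.5, 6.5]
finger_gap: 23.7
```

Call:
carry_out:
  commands:
    - [[15,0,0,0,0,0,0],[15,0,0,0,0,0,0]]
  grip_force: 100

```text
time: 8.43
tool_pos: [478.0, 228.2, 51.3]
tcp_rot: [180.0, -0.1, 25.7]
ft_force: [-1.9, -0.6, 6.7]
finger_gap: 22.7
```

Call:
carry_out:
  commands:
    - [[15,0,0,-10,0,0,0],[15,0,0,-40,0,0,0],[15,0,0,-90,0,0,0],[15,0,0,-145,0,0,0],[15,0,0,-200,0,0,0]]

```text
time: 9.05
tool_pos: [476.4, 227.5, 251.5]
tcp_rot: [-180.0, 0.1, 25.7]
ft_force: [1.2, 0.8, -4.8]
finger_gap: 23.0
```

Call:
carry_out:
  commands:
    - [[15,0,0,-30,0,0,0],[15,0,0,-35,0,0,0],[15,0,0,-35,0,0,0]]

```text
time: 9.43
tool_pos: [476.7, 227.6, 283.7]
tcp_rot: [-180.0, 0.1, 25.7]
ft_force: [-0.4, -0.4, -4.3]
finger_gap: 23.3
```

```bash
python3 -c "
from h import *
a=np.radians(-5.7); p=np.array([494,-211.7])-60*np.array([np.cos(a),np.sin(a)]); print(p)
plan([*p,270],-5.7)
save('wrist','w3.png',None,1.0)"
```

```text
[ 434.2966658  -205.74081502]
t 9.43 pos [476.7 227.6 283.7] rot [-1.7999e+02  1.2000e-01  2.5710e+01] F [-0.4 -0.4 -4.3] gap 23.3
shift [-226.2  372.1   14.2] turn [ 0.   0.1 31.4]
```

View pics/w3.png

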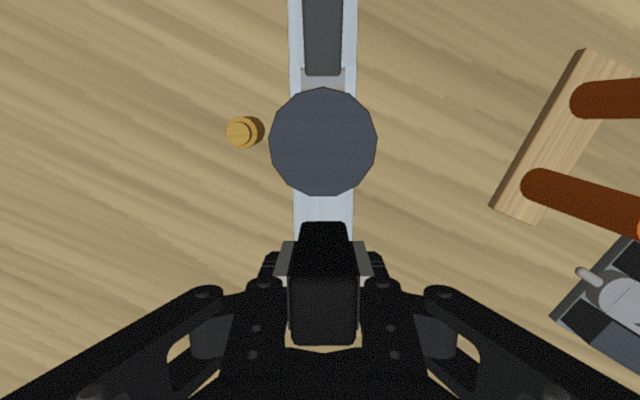

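Gauge is held straight and level; knob is at (323,141) in this 640 px view.

```bash
python3 -c "
from h import *
c=cal('wrist'); s=r.sense(); A=Ro.from_euler('xyz',s['tcp_rot'],degrees=True)
for h in (40,44): print(A.inv().apply(ray('',(323,141.5),s['tool_pos'][2]+h,c)-s['tool_pos']).round(1))"
```

```text
[ 59.7   0.3 -40.2]
[ 60.1   0.3 -44.2]
```

Call:
carry_out:
  commands:
    - [[15,-20,33,0,0,0,4],[15,-48,80,0,0,0,10],[15,-78,128,0,0,0,17],[15,-108,178,0,0,0,24],[15,-138,228,0,0,0,31.4]]

```text
time: 10.1
tool_pos: [450.4, -38.9, 282.8]
tcp_rot: [-180.0, 0.2, -5.9]
ft_force: [1.0, 0.4, -4.9]
finger_gap: 22.7
```

```bash
python3 -c "
from h import *
plan([434.3,-205.7,270],-5.7)"
```

```text
t 10.1 pos [450.4 -38.9 282.8] rot [-179.98    0.21   -5.91] F [ 1.   0.4 -4.9] gap 22.7
shift [  1.2 167.6  12.7] turn [-0.   0.2 -0.2]
```

Call:
carry_out:
  commands:
    - [[15,0,50,0,0,0,-0.2],[15,1,105,3,0,0,-0.2],[15,1,150,10,0,0,-0.2],[15,1,167,40,0,0,-0.2],[15,1,167,90,0,0,-0.2]]

```text
time: 10.72
tool_pos: [436.0, -205.4, 193.8]
tcp_rot: [180.0, -0.0, -5.6]
ft_force: [-0.3, 1.0, -5.0]
finger_gap: 23.1
```

Call:
carry_out:
  commands:
    - [[15,0,0,25,0,0,0],[15,0,0,46,0,0,0],[15,0,0,52,0,0,0],[15,0,0,52,0,0,0]]

```text
time: 11.22
tool_pos: [435.6, -203.3, 142.2]
tcp_rot: [-179.9, 0.1, -5.5]
ft_force: [-0.1, -0.4, -3.7]
finger_gap: 23.1
```

```bash
python3 -c "
from h import *
plan([434.3,-205.7,125],-5.7)
save('side','s2.png',(330,110,430,230),5)
c=cal('top');im=viewer.snapshot('top')[:,:,::-1]; cv2.imwrite('pics/t2.png',im)"
```

```text
t 11.22 pos [ 435.6 -203.3  142.2] rot [-1.7994e+02  1.2000e-01 -5.4900e+00] F [-0.1 -0.4 -3.7] gap 23.1
shift [-1.   2.6 17.2] turn [-0.1  0.1  0.2]
```

Call:
carry_out:
  commands:
    - [[15,-1,2,7,0,0,0.2],[15,-1,2,14,0,0,0.2],[15,-1,2,17,0,0,0.2],[15,-1,2,19,0,0,0.2],[15,-1,2,19,0,0,0.2]]

```text
time: 11.95
tool_pos: [435.1, -205.6, 124.1]
tcp_rot: [-180.0, 0.0, -5.7]
ft_force: [0.0, -0.6, -3.4]
finger_gap: 23.1
```

Call:
carry_out:
  commands:
    - [[15,0,0,1,0,0,0],[15,0,0,2,0,0,0],[15,0,0,3,0,0,0],[15,0,0,3,0,0,0]]

```text
time: 12.45
tool_pos: [435.2, -205.6, 121.4]
tcp_rot: [180.0, -0.0, -5.7]
ft_force: [-1.4, -0.8, -2.5]
finger_gap: 23.0
```

Call:
carry_out:
  commands:
    - [[15,0,0,0.5,0,0,0],[15,0,0,1,0,0,0],[15,0,0,1.5,0,0,0],[15,0,0,1.5,0,0,0]]

```text
time: 12.95
tool_pos: [435.3, -205.7, 121.3]
tcp_rot: [180.0, -0.0, -5.7]
ft_force: [-9.2, 4.4, 12.2]
finger_gap: 23.0
```

Call:
carry_out:
  commands:
    - [[15,0,0,-1.5,0,0,0],[40,0,0,-1.5,0,0,0],[50,0,0,-1.5,0,0,0],[50,0,0,-1.5,0,0,0],[50,0,0,-10,0,0,0]]

```text
time: 13.58
tool_pos: [434.7, -205.3, 129.4]
tcp_rot: [-180.0, 0.1, -5.7]
ft_force: [0.3, 1.0, 0.7]
finger_gap: 50.2
```

Call:
carry_out:
  commands:
    - [[50,0,0,-30,0,0,0],[50,0,0,-70,0,0,0],[50,0,0,-110,0,0,0],[50,0,0,-130,0,0,0],[50,0,0,-130,0,0,0]]

```text
time: 14.2
tool_pos: [435.9, -206.1, 261.2]
tcp_rot: [179.9, -0.2, -5.7]
ft_force: [0.0, -0.6, 0.2]
finger_gap: 50.3
```

```bash
python3 -c "
from h import *
plan([494,-211.7,190],-5.7)
c=cal('wrist'); im=viewer.snapshot('wrist')[:,:,::-1]
import pickle; pickle.dump(c,open('w4.pkl','wb'))
s=viewer.snapshot('side')[110:230,330:430,::-1]
cv2.imwrite('pics/w4.png',np.hstack([im[:400,160:500],cv2.resize(s,(333,400),interpolation=cv2.INTER_CUBIC)]))"
```

```text
t 14.2 pos [ 435.9 -206.1  261.2] rot [ 1.7992e+02 -1.7000e-01 -5.6900e+00] F [ 0.  -0.6  0.2] gap 50.3
shift [58.1 -0.3 71.4] turn [ 0.1 -0.2  0. ]
```

View pics/w4.png

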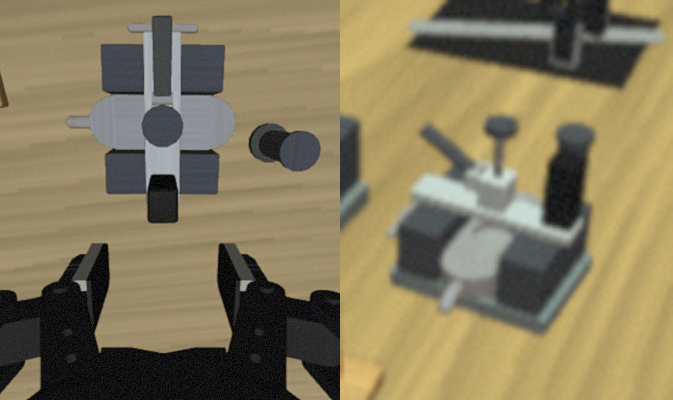

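Gauge stands flat across both jaws, with the probe over the port, knob at (322,126) in the full wrist frame and the lever up.

```bash
python3 -c "
from h import *
import pickle; c=pickle.load(open('w4.pkl','rb'))
k=ray('',(322,125.5),163,c); print(k)
plan([k[0],k[1],195],-5.7)"
```

```text
[ 494.554158   -211.75019681  163.        ]
t 14.3 pos [ 434.7 -205.3  258.2] rot [-1.7995e+02  9.0000e-02 -5.6900e+00] F [-0.2  0.2 -0.5] gap 49.9
shift [60.3  0.5 63.1] turn [-0.   0.1  0. ]
```

Call:
carry_out:
  commands:
    - [[0,30,0,0,0,0,0],[0,60,0.5,10,0,0,0],[0,60,0.5,40,0,0,0],[0,60,0.5,60,0,0,0],[0,60,0.5,65,0,0,0]]
  grip_force: 40

```text
time: 14.92
tool_pos: [493.0, -211.2, 191.6]
tcp_rot: [-179.9, 0.3, -5.7]
ft_force: [0.3, 0.6, -0.2]
finger_gap: -0.1
```

Call:
carry_out:
  commands:
    - [[0,0,0,2,0,0,0],[0,0,0,4,0,0,0],[0,0,0,6,0,0,0],[0,0,0,8,0,0,0],[0,0,0,9,0,0,0]]

```text
time: 15.55
tool_pos: [494.8, -212.1, 185.8]
tcp_rot: [180.0, -0.0, -5.7]
ft_force: [0.3, -0.8, -0.0]
finger_gap: 0.1
```

Call:
carry_out:
  commands:
    - [[0,0,0,3,0,0,0],[0,0,0,6,0,0,0],[0,0,0,9,0,0,0],[0,0,0,12,0,0,0],[0,0,0,14,0,0,0]]

```text
time: 16.18
tool_pos: [494.9, -212.1, 171.7]
tcp_rot: [180.0, -0.0, -5.7]
ft_force: [-0.4, 1.0, 3.0]
finger_gap: 0.1
```

Call:
carry_out:
  commands:
    - [[0,0,0,1.5,0,0,0],[0,0,0,3,0,0,0],[0,0,0,4.5,0,0,0],[0,0,0,6,0,0,0],[0,0,0,7,0,0,0]]

```text
time: 16.8
tool_pos: [494.8, -212.1, 164.7]
tcp_rot: [180.0, -0.0, -5.7]
ft_force: [0.0, 0.3, 3.2]
finger_gap: 0.2
```

Call:
carry_out:
  commands:
    - [[0,0,0,1,0,0,0],[0,0,0,2,0,0,0],[0,0,0,3,0,0,0],[0,0,0,3,0,0,0]]

```text
time: 17.3
tool_pos: [494.8, -212.1, 161.6]
tcp_rot: [180.0, -0.0, -5.7]
ft_force: [1.1, -0.7, 1.8]
finger_gap: -0.1
```

Call:
carry_out:
  commands:
    - [[0,0,0,1,0,0,0],[0,0,0,2,0,0,0],[0,0,0,2,0,0,0]]

```text
time: 17.68
tool_pos: [494.8, -212.1, 159.6]
tcp_rot: [-180.0, -0.0, -5.7]
ft_force: [2.1, -1.0, 1.8]
finger_gap: 0.2
```

Call:
carry_out:
  commands:
    - [[0,0,0,1,0,0,0],[0,0,0,2,0,0,0],[0,0,0,2,0,0,0]]

```text
time: 18.05
tool_pos: [494.8, -212.1, 157.6]
tcp_rot: [180.0, -0.0, -5.7]
ft_force: [2.4, -1.1, 2.4]
finger_gap: 0.2
```

Call:
carry_out:
  commands:
    - [[0,0,0,1,0,0,0],[0,0,0,2,0,0,0],[0,0,0,2,0,0,0]]

```text
time: 18.42
tool_pos: [494.8, -212.0, 155.6]
tcp_rot: [-180.0, 0.0, -5.7]
ft_force: [0.9, 1.3, 1.8]
finger_gap: -0.1
```

Call:
carry_out:
  commands:
    - [[0,0,0,1,0,0,0],[0,0,0,2,0,0,0],[0,0,0,2,0,0,0]]

```text
time: 18.8
tool_pos: [494.8, -212.1, 153.6]
tcp_rot: [180.0, 0.0, -5.7]
ft_force: [2.0, 0.1, 1.2]
finger_gap: -0.0
```

Call:
carry_out:
  commands:
    - [[0,0,0,1,0,0,0],[0,0,0,2,0,0,0],[0,0,0,2,0,0,0]]

```text
time: 19.18
tool_pos: [494.8, -212.0, 151.6]
tcp_rot: [-180.0, 0.0, -5.7]
ft_force: [1.4, -1.0, 1.6]
finger_gap: 0.1
```

Call:
carry_out:
  commands:
    - [[0,0,0,1,0,0,0],[0,0,0,2,0,0,0],[0,0,0,2,0,0,0]]

```text
time: 19.55
tool_pos: [494.9, -212.3, 151.1]
tcp_rot: [180.0, -0.0, -5.7]
ft_force: [-4.2, 1.5, 12.5]
finger_gap: 0.3
```

Call:
carry_out:
  commands:
    - [[0,0,0,0.5,0,0,0],[0,0,0,1,0,0,0],[0,0,0,1,0,0,0]]

```text
time: 19.92
tool_pos: [495.1, -212.5, 151.0]
tcp_rot: [179.9, -0.1, -5.7]
ft_force: [-6.5, 1.5, 17.9]
finger_gap: 0.2
```

Probe stops hard at TCP z 151.0 with 18 N, so the port floor is about 41 mm up, 29 mm below the jaw tops and within the given 17–33. Next is the lever.

Call:
carry_out:
  commands:
    - [[0,0,0,-2,0,0,0],[0,0,0,-15,0,0,0],[0,0,0,-50,0,0,0],[0,28,0,-55,0,0,0],[0,56,0,-55,0,0,0]]

```text
time: 20.55
tool_pos: [551.7, -218.0, 205.5]
tcp_rot: [180.0, -0.1, -5.7]
ft_force: [-0.4, 1.1, -0.1]
finger_gap: 0.4
```

```bash
python3 -c "
from h import *
a=np.radians(-5.7); k=np.array([494.3,-211.9]); p=k+56*np.array([np.cos(a),np.sin(a)])
plan([*p,165],-5.7)
im=viewer.snapshot('side')[110:230,330:430,::-1]; cv2.imwrite('pics/s5.png',cv2.resize(im,None,fx=5,fy=5,interpolation=cv2.INTER_CUBIC))"
```

```text
t 20.55 pos [ 551.7 -218.   205.5] rot [ 1.7996e+02 -1.1000e-01 -5.7100e+00] F [-0.4  1.1 -0.1] gap 0.4
shift [-1.8 -0.4 40.5] turn [ 0.  -0.1 -0. ]
```

View pics/s5.png

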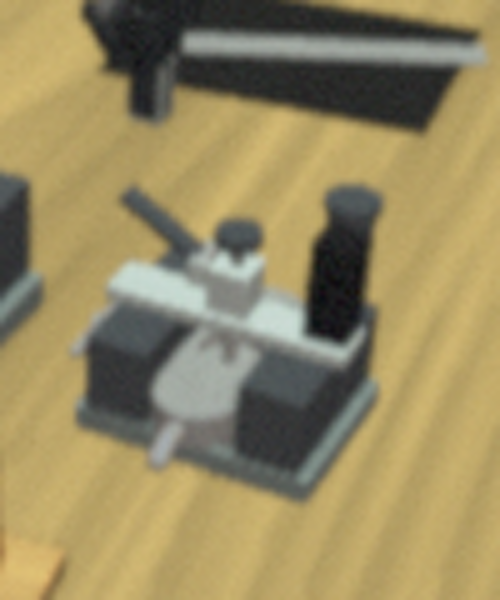

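The knob is down near the guide (238,235), the foot is flat on both jaws, and the lever is still up (130,195). Pressing the lever.

Call:
carry_out:
  commands:
    - [[0,-2,0,15,0,0,0],[0,-2,0,30,0,0,0],[0,-2,0,40,0,0,0],[0,-2,0,45,0,0,0],[0,-2,0,48,0,0,0]]

```text
time: 21.22
tool_pos: [548.3, -217.4, 155.5]
tcp_rot: [-180.0, 0.0, -5.7]
ft_force: [0.3, -0.1, 0.0]
finger_gap: -0.3
```

Call:
carry_out:
  commands:
    - [[0,0,0,3,0,0,0],[0,0,0,6,0,0,0],[0,0,0,9,0,0,0],[0,0,0,12,0,0,0],[0,0,0,14,0,0,0]]

```text
time: 21.85
tool_pos: [548.6, -217.5, 141.7]
tcp_rot: [180.0, -0.0, -5.7]
ft_force: [1.5, -0.9, 2.1]
finger_gap: 0.1
```

Call:
carry_out:
  commands:
    - [[0,0,0,2,0,0,0],[0,0,0,4,0,0,0],[0,0,0,6,0,0,0],[0,0,0,8,0,0,0],[0,0,0,10,0,0,0]]

```text
time: 22.48
tool_pos: [548.6, -217.4, 131.7]
tcp_rot: [180.0, -0.0, -5.7]
ft_force: [2.5, 1.0, 2.4]
finger_gap: -0.1
```

Call:
carry_out:
  commands:
    - [[0,0,0,1,0,0,0],[0,0,0,2,0,0,0],[0,0,0,3,0,0,0],[0,0,0,3,0,0,0]]

```text
time: 22.98
tool_pos: [548.4, -217.4, 128.6]
tcp_rot: [-180.0, 0.0, -5.7]
ft_force: [1.5, -0.8, 2.5]
finger_gap: -0.3
```

Call:
carry_out:
  commands:
    - [[0,0,0,0.5,0,0,0],[0,0,0,1,0,0,0],[0,0,0,1,0,0,0]]

```text
time: 23.35
tool_pos: [548.5, -217.4, 128.4]
tcp_rot: [180.0, 0.0, -5.7]
ft_force: [-1.3, 1.1, 7.2]
finger_gap: -0.1
```

Stop at 128.4, against 128.5 expected for a level lever. A little more to make sure.

Call:
carry_out:
  commands:
    - [[0,0,0,0.5,0,0,0],[0,0,0,1,0,0,0],[0,0,0,1,0,0,0]]

```text
time: 23.72
tool_pos: [548.5, -217.5, 128.2]
tcp_rot: [180.0, -0.0, -5.7]
ft_force: [-3.9, 1.4, 13.0]
finger_gap: 0.0
```

Call:
carry_out:
  commands:
    - [[0,0,0,-2,0,0,0],[0,0,0,-15,0,0,0],[0,0,0,-60,0,0,0],[0,-30,0,-115,0,0,0],[0,-70,0,-150,0,0,0]]

```text
time: 24.35
tool_pos: [478.8, -210.7, 280.0]
tcp_rot: [179.9, -0.1, -5.7]
ft_force: [0.2, -0.7, -0.1]
finger_gap: -0.2
```

Call:
carry_out:
  commands:
    - [[0,0,0,0,0,0,0],[0,0,0,0,0,0,0]]

```text
time: 24.6
tool_pos: [478.8, -210.4, 276.6]
tcp_rot: [-180.0, -0.0, -5.7]
ft_force: [0.4, 0.4, -0.2]
finger_gap: -0.2
```

```bash
python3 -c "
from h import *
plan([478,-211,280],-5.7)
c=cal('wrist'); im=viewer.snapshot('wrist')[:,:,::-1]; print(ray('',(0,0),0,c).round(0))
P=lambda x,y,z:proj('wrist',np.array([494.3,-211.9,70])+Ro.from_euler('z',-5.7,degrees=True).apply([x,y,z]),c).round(0)
print('knob exp',P(0,0,62),'lever end lvl',P(80,0,36),'unlocked',P(69.5,0,70))
s=viewer.snapshot('side')[80:200,0:1]
s=viewer.snapshot('side')[110:230,330:430,::-1]
cv2.imwrite('pics/w6.png',np.hstack([im[:400,130:530],cv2.resize(s,(333,400),interpolation=cv2.INTER_CUBIC)]))"
```

```text
t 24.6 pos [ 478.8 -210.4  276.6] rot [-179.99   -0.     -5.71] F [ 0.4  0.4 -0.2] gap -0.2
shift [-0.8  0.6 -3.4] turn [-0. -0. -0.]
[696. 117.   0.]
knob exp [322. 177.] lever end lvl [322.  77.] unlocked [322.  87.]
```

View pics/w6.png

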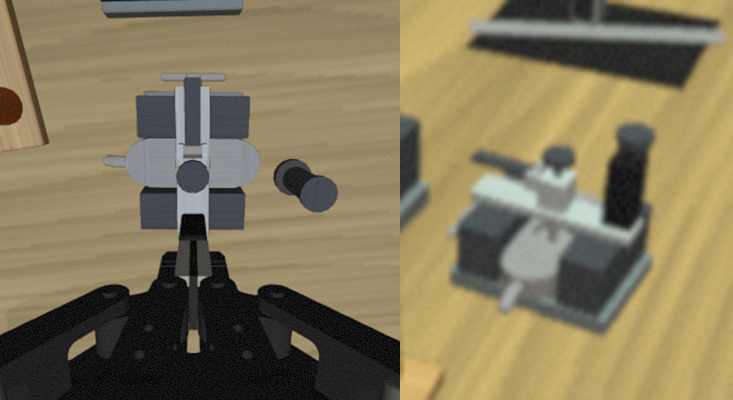

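The lever is level: its end is at (322,77), exactly as predicted for locked. The knob is at (322,177), as predicted for a touching probe. The foot lies flat on both jaws, the seater is standing, and the robot is clear. Handing in.

```bash
python3 -c "
from h import *
r.hand_in()"
```

```text
the job is handed in; nothing more can be done
```

The job is done and handed in at about 25 s of the 72 s limit. It gave no verdict.

1. **Putter head:** I pressed it down until it stopped hard, with 41 N on the wrist and no further travel. The push was with the open fingertips, on both sides of the port. The 40 N limit is stated for the arm and the gripper's body, so I take it that this push doesn't count against it.
2. **Gauge:** I carried it over the grips by its post and stood it across both jaw tops. The knob measured within about 1 mm of the port centre.
3. **Probe:** I pushed it to a hard stop at 18 N. That puts the port floor about 29 mm below the jaw tops, inside the given 17–33 mm.
4. **Lock lever:** I pressed it only after the probe had stopped. It came to a hard stop at 128.4 mm, against 128.5 mm predicted for a level lever.

The last pictures show the lever level, the knob where a touching probe would put it, and the gauge flat on both jaws. The robot is clear of everything. The seater was still standing in the final view. The grips and slug were not in it (one peg rail end only); I saw them standing after lifting the gauge and kept clear of them. I did not push the probe again after locking. None of the checks disagreed.

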